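Take the mended lid out of the tilted vise and close its box

ROBOT

A 6-joint arm with a two-finger parallel gripper is mounted at the origin on a cart in front of the work surface, level with it; the furniture and walls round the work are solid. World frame = base frame: x ahead of the robot, y to its left, z up, the work surface at z = 0. Lengths are in m, angles in degrees, forces in N, time in s.
With the tool pointing down it reaches from about 0.375 to 0.925 m from the base axis. Payload 5.7 kg.
Tool frame: the origin (TCP) lies at the very end of the fingers, on their centre line; the grasp point (between the pads) lies env.grip_point_offset behind it (env.grip_point_offset is the distance from the TCP to the grasp point, in m); z points along the fingers, y is the line along which they close (so a half turn about z gives the same grasp; the last joint's range is limited). The gripper opens to 85 mm and grips with 20 to 120 N. Pads are 22 mm wide; open, the fingers measure 114 mm over their backs; the gripper's body (76 mm by 85 mm) begins 54 mm behind the grasp point. The pads swing forward as they close: fully open they stand 13 mm farther back than shut.
Start: joints at [-6.595, 20.558, 86.54, -0, 72.909, -6.595], TCP at [0.6, -0, 0.231] pointing down, gripper open.
Joint ranges: [-170.27, 170.27], [-57.76, 135], [12.27, 136.19], [-55.21, 235.2], [11.17, 155.16], [-170.74, 170.74]. Speed limits (degrees/s): [136.94, 136.94, 180, 180, 180, 180].

INTERFACE

Orientations are given as a 3x3 rotation matrix whose columns are the frame's x, y, z axes.
In Python, from bench import readout, cams, env gives the robot as it stands.
- The arm moves only by the tool jog_arm, never from a script. Its argument "series" is a list of rows, each a list of 5 numbers: the shift along the tool's x, y, z in mm, then the turn about the tool's z in rad, then the finger opening in mm, from 0 to 85.4. A call has exactly 10 rows; each row is the pose to reach, as a shift and turn from the pose commanded when the call began, along the tool's axes at that moment; what a row does not reach only later rows make up. A row lasts 1/8 s, in which the tool goes at most 62.5 mm and 10.7 degrees, less where a joint would pass 70% of its speed; a pose out of reach is approached as far as the arm can. A call with a gripper value outside its range is refused whole. The fingers move at their own pace and stop on an object; the grip force is fixed at half the most. Time passes only in rows, so rows that repeat a pose let the fingers close, or fill a call up. It gives the time, the measured TCP pose, the force, the opening and the grip force at its end, in the units of the state.
- readout.get_obs(): the state, without advancing time (a new reading comes with each control period).
- cams.camera(name): name is "scene" or "side" or "wrist"; returns the picture (384x512x3 uint8, red, green, blue); there is no depth.
- cams.camera_info(name): a dict with "fx", "fy", "cx", "cy" (pixels), "rvec" (rotation vector, rad) and "tvec" (3), from world to camera coordinates, as OpenCV has them; the wrist camera has in their place "mount" (4x4, takes a point from camera to tool coordinates, whose origin is the TCP and whose axes are the flange's). Camera axes: x right, y down, z forward; pixel columns grow to the right and rows downward; lengths in m; the calibration is good to about 2 mm. A picture is of the moment at which its call begins: read the wrist's pose just before it. camera_info takes no time and is no camera call.
- env.hand_in(): hands the job in; it is judged then, once.
The state is a dict: "clock": time; "joint_pos": joint angles; "joint_vel": joint speeds; "joint_torque": joint torques, N m; "position": TCP position; "orientation": TCP orientation; "wrist_force": force on the tool from outside, world axes, zero at the start; "ft_torque": the same for the moment, N m; "width": finger opening in m; "finger_force": force on a finger pad.
Only numpy, scipy, OpenCV 4.12 (cv2) and the standard library are available. Lean on these libraries where they do the work, as an engineer would, in place of code of your own. Each camera call takes 0.05 s, during which the arm holds its last target. There are 200 camera calls.

TASK

The mended lid has set in the little tilted vise: slide the vise's jaw all the way open by its tab and lift the lid out by its bar handle. Lower it squarely onto the larger of the two open steel boxes, letting go only once it rests flat and fully home on the rim, then slide the empty vise's jaw shut again. Leave the espresso cup and the teaspoon where they are.

Things in the scene. Friction and masses are not known exactly. Their poses are not given: they have to be found in the camera images.
- vise: Steel tilting vise, fixed; it may stand left, in the middle or right. Base plate 110 x 180 x 10 mm. Origin: on the counter, under the middle of the bed; z up, x away from the robot (turned by the vise's yaw), y the direction in which the jaw opens.
- vise_bed (a point): Middle of the vise's flat bed (80 x 200 mm), 58 mm above the vise's origin. The bed is tilted 30 degrees about y, low edge towards the robot. Axes: x uphill, y the jaw's opening direction, z the bed's normal. The fixed jaw (18 mm high) is at y = -59 to -41 mm; a stop ledge 10 mm high runs along the low edge. The lid lies on the bed between the jaws.
- vise_jaw (a joint): Travel of the sliding jaw along the vise's +y, in m: 0 shut, 0.045 fully open. About 3 N of friction, no spring: it stays where left. Jaw: 18 mm high above the bed, 62 mm along the slope, 22 mm along y; shut, its inner face is at y = +40.5 mm, and its lip reaches 6 mm over the lid's plate, so the lid comes out only once the jaw is open.
- jaw_tab (a point): Centre of the top of the black grip tab on the sliding jaw; it moves with the jaw. The tab stands along the bed's normal (tilted 30 degrees), 30 mm high above the jaw, 20 mm along the slope, 12 mm along y. Axes as the bed's. With the jaw shut it is at x = 0, y = 53.5, z = 48 mm from the bed's middle.
- lid: Loose steel lid, about 0.25 kg (0.17 to 0.35). Origin: centre of its underside, z out through its handle. From below: a locating step 50 (x) x 66 (y) x 6 mm, a plate 64 x 80 x 6 mm (z = 6 to 12 mm), and a bar handle 14 (x) x 40 (y) mm from z = 12 to 42 mm. In the vise it is tilted with the bed: its y lies along the vise's y, its z along the bed's normal.
- box: Loose open steel box that the lid fits, about 0.6 kg, the larger of two: outside 64 (x) x 80 (y) x 60 mm high, walls 4 mm, so the opening is 56 x 72 mm. Origin: centre of its underside, z up. With the lid home, the lid's origin is 54 mm above this one, lid x along box x (either way round), plate resting on the rim.
- small_box: Loose open steel box, 52 x 52 x 60 mm high, which the lid does not fit. Origin: centre of its underside.
- cup: Loose white espresso cup, 63 x 92 (with handle) x 51 mm, in front of the small box. Origin: centre of its underside. Bystander. (Glasses, jars and a pitcher up to 115 mm high stand fixed along the back edge, all beyond x = 0.62 m.)
- spoon: Loose steel teaspoon, 130 x 26 x 11 mm, lying in front of the larger box. Origin: centre of its underside. Bystander.

How it is judged:
By the outcome, as a careful person would: the job done as asked, in the order asked, and still so for the second after the job is handed in, with the robot touching nothing.
It also fails if it takes over 64 s, if anything falls off the work surface, if the arm or the gripper's body presses on something with over 40 N, if the wrist force passes 120 N, or if a joint passes its speed limit or range.

## Working session

There is one attempt and no reset: what is moved stays moved. The work goes in short steps, Python scripts to look and compute and a tool call to move; the robot and the scene stay as the last step left them, time stands still between calls to the robot, and variables do not carry over. Pictures are saved under pics/ and viewed, at most 10 in all, crops included, and the job is handed in when it is done.

Besides the shell and the picture viewer there is one more tool, called as name(argument=value, ...) on one line, values as JSON. jog_arm: Moves the arm, as the interface text tells. Its arguments: {"type":"object","properties":{"series":{"type":"array","items":{"type":"array","items":{"type":"number"}}}},"required":["series"]}

```bash
ls; mkdir -p pics; cat > h.py <<'E'
import numpy as np,cv2
from bench import readout,cams,env
def cam(n):
    i=cams.camera_info(n);K=np.array([[i['fx'],0,i['cx']],[0,i['fy'],i['cy']],[0,0,1.]])
    if 'rvec' in i: R=cv2.Rodrigues(np.array(i['rvec'],float))[0];t=np.array(i['tvec'],float).ravel()
    else:
        o=readout.get_obs();M=np.array(i['mount']);Rt=np.array(o['orientation'])
        Rc=Rt@M[:3,:3];pc=np.array(o['position'])+Rt@M[:3,3];R=Rc.T;t=-R@pc
    return K,R,t
def proj(c,P):
    K,R,t=c;p=K@(R@np.array(P,float).reshape(-1,3).T+t[:,None]);return (p[:2]/p[2]).T
def back(c,uv,z):
    K,R,t=c;d=R.T@np.linalg.inv(K)@np.array([*uv,1.]);o=-R.T@t;return o+d*(z-o[2])/d[2]
E
python3 - <<'E'
from h import *
for n in ['scene','side','wrist']:
    c=cam(n);im=cams.camera(n);cv2.imwrite(f'pics/{n}0.png',im[:,:,::-1]);np.savez(f'{n}0.npz',K=c[0],R=c[1],t=c[2])
    print(n,-c[1].T@c[2],c[1][2],c[0][0,0])
a=[cv2.imread(f'pics/{n}0.png') for n in ['scene','side']]
cv2.imwrite('pics/scene0b.png',cv2.resize(a[0],(800,600),interpolation=cv2.INTER_CUBIC))
cv2.imwrite('pics/side0b.png',cv2.resize(a[1],(800,600),interpolation=cv2.INTER_CUBIC))
o=readout.get_obs();print(o['clock'],env.grip_point_offset);print(o['orientation'],o['position'])
E
```

```text
pics
scene [ 0.07919738 -0.42982369  0.67848188] [ 0.48458766  0.5404698  -0.68779881] 360.40190708217614
side [ 0.12808014 -0.80274193  0.57742375] [ 0.36134139  0.81072818 -0.46059984] 381.67350731515495
wrist [0.59805896 0.0665209  0.37347088] [-0.00189374 -0.26141389 -0.96522494] 294.72944460315233
0.15 0.0187
[[ 1.14165869e-05  9.99999033e-01 -1.39056044e-03]
 [ 9.99999987e-01 -1.11956953e-05  1.58858491e-04]
 [ 1.58842769e-04 -1.39056223e-03 -9.99999021e-01]] [5.99486215e-01 5.12149900e-05 2.30659558e-01]
```

View pics/scene0b.png

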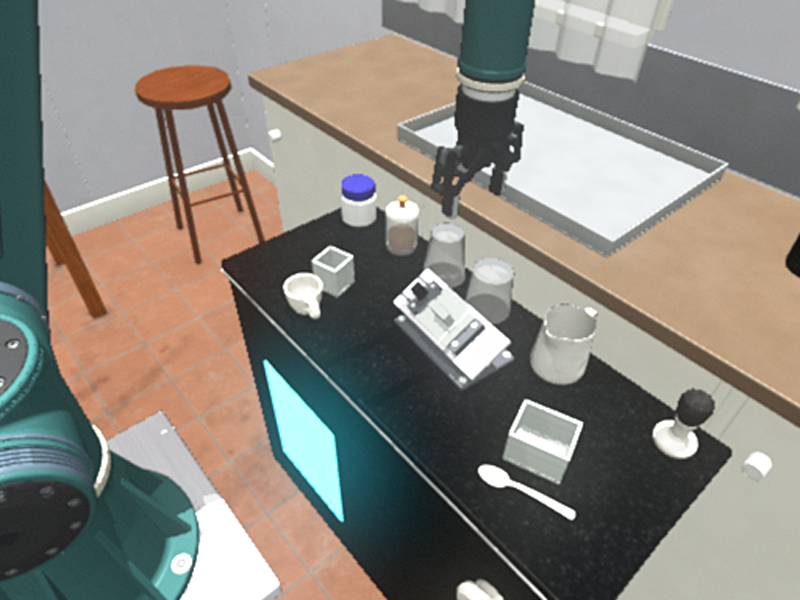

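View pics/side0b.png

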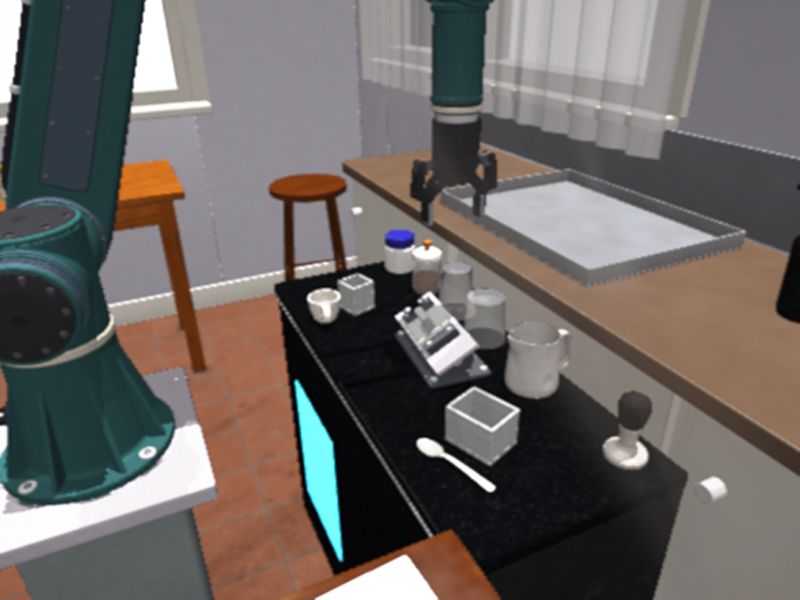

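View pics/wrist0.png

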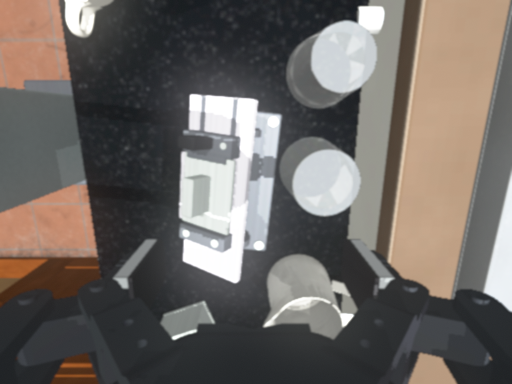

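Scene and side show the vise in the middle with its tab to the left (+y). The larger box is at right (scene0b about (543,440)), with the spoon in front of it. The small box is at far left with the cup in front. The wrist view shows the vise from (185,95) to (280,280). I'll enlarge it.

```bash
python3 - <<'E'
from h import *
def crop(f,x0,y0,w,h,s):
    a=cv2.resize(cv2.imread(f)[y0:y0+h,x0:x0+w],None,fx=s,fy=s,interpolation=cv2.INTER_CUBIC)
    for v in range(x0-x0%-10,x0+w,10):
        X=int((v-x0+.5)*s);cv2.line(a,(X,0),(X,6 if v%50 else 14),(0,0,255),1)
        if v%20==0:cv2.putText(a,str(v),(X-10,18),0,.33,(0,0,255),1)
    for v in range(y0-y0%-10,y0+h,10):
        Y=int((v-y0+.5)*s);cv2.line(a,(0,Y),(6,Y),(0,0,255),1)
        if v%20==0:cv2.putText(a,str(v),(8,Y+4),0,.33,(0,0,255),1)
    return a
A=np.zeros((600,800,3),np.uint8)
a=crop('pics/wrist0.png',170,88,120,200,3);A[:600,:360]=a
b=crop('pics/scene0.png',245,165,90,85,4.8);b=b[:300+100,:432];A[:b.shape[0],364:364+b.shape[1]]=b
c=crop('pics/scene0.png',315,250,65,60,3.2);A[408:600,364:572]=c
d=crop('pics/side0.png',278,242,62,60,3.2);A[408:600,580:580+198]=d[:192]
cv2.imwrite('pics/mos1.png',A)
E
```

```text
(no output)
```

View pics/mos1.png

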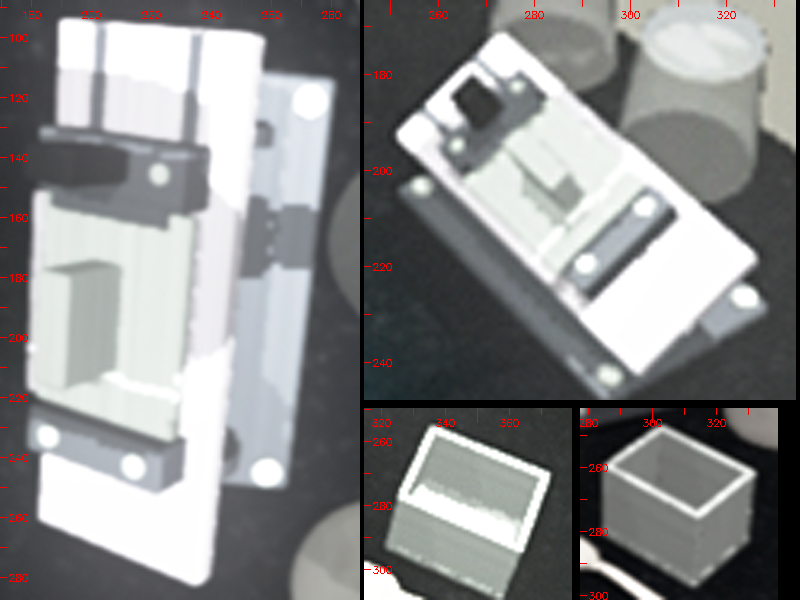

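```bash
cat > fit.py <<'E'
from h import *
from scipy.optimize import least_squares
def C(n):
    d=np.load(n+'0.npz');return d['K'],d['R'],d['t']
def rz(a):
    a=np.radians(a);return np.array([[np.cos(a),-np.sin(a),0],[np.sin(a),np.cos(a),0],[0,0,1]])
T=np.array([[np.cos(np.pi/6),0,-.5],[0,1,0],[.5,0,np.cos(np.pi/6)]])
def bed(p,q): # bed-frame mm -> world
    return np.array([p[0],p[1],0])+rz(p[2])@(np.array([0,0,.058])+T@(np.array(q)/1000))
def base(p,q): return np.array([p[0],p[1],0])+rz(p[2])@(np.array(q)/1000)
E
python3 - <<'E'
from fit import *
w,s,sd=C('wrist'),C('scene'),C('side')
L=[(w,bed,(40,100,0),(257.8,99.2)),(w,bed,(40,-100,0),(237.2,282.5)),(w,base,(55,90,10),(281.2,114.2)),(w,base,(55,-90,10),(264.5,250.2)),
(s,bed,(40,100,0),(273.9,170.8)),(s,bed,(40,-100,0),(327,218)),(s,base,(55,-90,10),(329,227)),(s,base,(-55,-90,10),(294.7,246.8)),(s,base,(-55,90,10),(252,202.6))]
def f(p): return np.concatenate([proj(c,g(p,q))[0]-u for c,g,q,u in L])
r=least_squares(f,[.52,.08,0],loss='soft_l1',x_scale=[.01,.01,1]);p=r.x
print('vise',p);print(f(p).reshape(-1,2).round(1).tolist())
for q in [(-40,100,0),(-40,-100,0),(-40,100,10),(-40,-100,10),(0,53.5,48)]: print(q,[proj(c,bed(p,q))[0].round(1).tolist() for c in (w,s)])
for q in [(-7,20,42),(7,20,42),(7,-20,42),(-7,-20,42)]: print(q,proj(w,bed(p,q))[0].round(1).tolist())
S=[(336.7,255.4),(372.6,270.1),(363.6,293.9),(325.4,277.6)];D=[(303.1,247.7),(331.9,261.5),(314.4,274.9),(284.7,259.9)]
print([back(s,u,.06).round(3).tolist() for u in S],[back(sd,u,.06).round(3).tolist() for u in D])
def fb(p,swap):
    k=[(32,40,60),(32,-40,60),(-32,-40,60),(-32,40,60)]
    k=k[swap:]+k[:swap]
    return np.concatenate([proj(c,base(p,q))[0]-u for c,U in((s,S),(sd,D)) for q,u in zip(k,U)])
for sw in (0,1):
    r=least_squares(fb,[.55,-.15,0],args=(sw,),x_scale=[.01,.01,1]);print(sw,r.x,r.cost,r.fun.reshape(-1,2).round(1).tolist())
print([back(s,(np.array(u)+.5)*.64-.5,0).round(3) for u in [(478,472),(575,515),(543,440),(333,272),(300,290)]])
E
```

```text
vise [ 0.56398526 -0.0151655  -5.63223112]
[[6.6, -0.2], [8.2, 1.2], [-2.7, -1.7], [-2.0, 0.3], [2.0, -0.6], [2.1, -1.9], [-1.1, 2.2], [-1.1, 2.5], [-2.2, 1.8]]
(-40, 100, 0) [[199.3, 94.3], [254.1, 191.5]]
(-40, -100, 0) [[191.4, 261.3], [304.3, 240.5]]
(-40, 100, 10) [[193.1, 93.3], [252.6, 189.8]]
(-40, -100, 10) [[185.8, 264.3], [303.1, 239.1]]
(0, 53.5, 48) [[196.4, 144.0], [269.0, 182.0]]
(-7, 20, 42) [193.3, 177.3]
(7, 20, 42) [204.6, 180.0]
(7, -20, 42) [202.4, 219.3]
(-7, -20, 42) [191.6, 215.8]
[[0.528, -0.195, 0.06], [0.555, -0.268, 0.06], [0.496, -0.289, 0.06], [0.467, -0.216, 0.06]] [[0.528, -0.197, 0.06], [0.557, -0.268, 0.06], [0.499, -0.289, 0.06], [0.468, -0.218, 0.06]]
0 [ 0.51229813 -0.24217315 20.51080985] 2.2078594493431414 [[-0.5, -0.6], [0.6, 0.1], [0.8, 0.2], [0.3, -0.5], [-0.7, -0.8], [-0.1, 0.2], [-0.3, 0.9], [-0.4, -0.4]]
1 [  0.5130777   -0.2423654  112.41144936] 78.05171646982053 [[3.9, -1.7], [-2.4, -5.1], [-3.2, 1.3], [3.4, 4.6], [3.8, -0.9], [-1.0, -3.5], [-4.6, 1.0], [0.6, 3.2]]
[array([ 0.427, -0.209,  0.   ]), array([ 0.477, -0.33 , -0.   ]), array([ 0.534, -0.234,  0.   ]), array([0.524, 0.252, 0.   ]), array([0.449, 0.249, 0.   ])]
```

```bash
python3 - <<'E'
from fit import *
w,s,sd=C('wrist'),C('scene'),C('side')
far=[(w,(40,100,0),(257.8,99.2)),(w,(40,-100,0),(237.2,282.5)),(s,(40,100,0),(273.9,170.8)),(s,(40,-100,0),(327,218))]
near=lambda h:[(w,(-40,100,h),(188.8,93.5)),(w,(-40,-100,h),(182.8,260.8)),(s,(-40,100,h),(251,192.2)),(s,(-40,-100,h),(301.6,242.6))]
bs=[(w,base,(55,90,10),(281.2,114.2)),(w,base,(55,-90,10),(264.5,250.2)),(s,base,(55,-90,10),(329,227)),(s,base,(-55,-90,10),(294.7,246.8)),(s,base,(-55,90,10),(252,202.6))]
def go(L,n,name):
    f=lambda p:np.concatenate([proj(c,bed(p,q)+[0,0,p[3] if n>3 else 0])[0]-u for c,q,u in L])
    r=least_squares(f,[.55,-.01,-5,0][:n],x_scale=[.01,.01,1,.01][:n]);print(name,r.x.round(4),r.cost.round(1),r.fun.reshape(-1,2).round(1).tolist())
    p=r.x;z=[0,0,p[3] if n>3 else 0];print('  tab',[proj(c,bed(p,(0,53.5,48))+z)[0].round(1).tolist() for c in(w,s)],'handle',[proj(w,bed(p,q)+z)[0].round(1).tolist() for q in [(-7,20,42),(7,20,42),(7,-20,42),(-7,-20,42)]])
for n in(3,4):
    go(far,n,'far');go(far+near(0),n,'near0');go(far+near(10),n,'near10')
f=lambda p:np.concatenate([proj(c,base(p,q))[0]-u for c,g,q,u in bs])
r=least_squares(f,[.55,-.01,-5],x_scale=[.01,.01,1]);print('base',r.x.round(4),r.fun.reshape(-1,2).round(1).tolist())
o=readout.get_obs();print(o['clock'],proj(w,[[.6,0,.231],[.6,0,.21]]))
E
```

```text
far [ 0.5564 -0.0143 -6.4544] 0.7 [[0.0, -0.4], [0.1, 0.8], [0.2, 0.4], [-0.7, -0.1]]
  tab [[188.9, 142.8], [266.7, 183.0]] handle [[185.8, 176.1], [196.9, 179.0], [194.4, 218.2], [183.7, 214.6]]
near0 [ 0.555  -0.0146 -5.989 ] 8.2 [[-2.3, -0.5], [-0.4, 0.8], [-0.4, 0.7], [-0.8, -0.0], [2.7, 0.1], [0.9, -0.2], [0.5, 0.5], [-0.5, -0.2]]
  tab [[187.0, 143.3], [266.2, 183.4]] handle [[184.2, 176.6], [195.2, 179.3], [193.1, 218.6], [182.5, 215.1]]
near10 [ 0.5577 -0.0147 -6.0655] 15.9 [[0.8, -0.4], [2.0, 0.9], [0.4, 0.3], [-0.0, -0.5], [-1.0, -0.9], [-2.7, 2.8], [-0.2, -1.7], [-0.9, -2.2]]
  tab [[190.0, 143.3], [267.1, 182.9]] handle [[187.1, 176.6], [198.2, 179.4], [195.9, 218.7], [185.2, 215.1]]
far [ 5.5640e-01 -1.4400e-02 -6.4461e+00 -7.0000e-04] 0.6 [[0.0, -0.3], [0.2, 0.5], [0.2, 0.6], [-0.7, 0.1]]
  tab [[189.2, 142.9], [266.7, 183.2]] handle [[186.0, 176.0], [197.1, 178.9], [194.6, 218.1], [184.0, 214.5]]
near0 [ 5.5500e-01 -1.4500e-02 -5.9986e+00  9.0000e-04] 7.9 [[-2.2, -0.7], [-0.4, 1.2], [-0.4, 0.4], [-0.8, -0.3], [2.6, -0.0], [0.7, 0.1], [0.5, 0.3], [-0.4, -0.5]]
  tab [[186.8, 143.3], [266.2, 183.1]] handle [[184.0, 176.7], [195.1, 179.5], [193.0, 218.9], [182.3, 215.3]]
near10 [ 5.5760e-01 -1.5000e-02 -6.0167e+00 -4.4000e-03] 8.4 [[0.5, 0.2], [2.1, -0.9], [0.4, 1.6], [-0.2, 0.9], [-0.3, -0.3], [-1.9, 1.4], [-0.2, -0.3], [-1.0, -0.9]]
  tab [[190.8, 143.3], [267.1, 184.3]] handle [[187.9, 176.1], [198.8, 178.8], [196.6, 217.5], [186.1, 214.1]]
base [ 0.5679 -0.0153 -5.9613] [[1.0, -1.3], [0.5, 0.6], [-0.1, 1.7], [-0.2, 1.7], [-1.0, 1.0]]
0.15 [[257.38877181 245.76802588]
 [256.95817004 230.59511719]]
```

```bash
cat >> fit.py <<'E'
P=[.5555,-.0146,-6.2]
def move(target,o=None):
    "shift in tool mm from measured pose to world TCP target"
    o=o or readout.get_obs();return (np.array(o['orientation']).T@(np.array(target)-o['position'])*1000).round(1)
def turn(ydir):
    o=readout.get_obs();v=np.array(o['orientation']).T@np.array([*ydir,0]);a=np.arctan2(-v[0],v[1]);return a,(a+np.pi)%(2*np.pi)-0
E
python3 - <<'E'
from fit import *
g=bed(P,(0,53.5,42));print('tab grasp',g,'tab top',bed(P,(0,53.5,48)),'lid grasp',bed(P,(0,0,36)))
print(move(g+[0,0,.08-.0187]),turn(rz(P[2])[:2,1]))
E
```

```text
tab grasp [0.5404008  0.04085506 0.09437307] tab top [0.53741834 0.04117906 0.09956922] lid grasp [ 0.53760528 -0.01265601  0.08917691]
[ 40.8 -59.   75.1] (np.float64(-1.462597213894717), np.float64(1.6789954396950761))
```

jog_arm(series=[[5,-7,0,-0.16,85],[10,-15,0,-0.33,70],[15,-22,10,-0.5,60],[20,-30,20,-0.67,50],[25,-37,30,-0.84,40],[30,-45,40,-1.01,27],[35,-52,50,-1.18,27],[41,-59,60,-1.34,27],[41,-59,65,-1.463,27],[41,-59,65,-1.463,27]])

```text
clock: 1.4
position: [0.5404, 0.0411, 0.1657]
orientation: [[-0.994, 0.109, -0.002], [0.109, 0.994, 0.0], [0.001, -0.0, -1.0]]
wrist_force: [0.1, 0.6, 0.3]
width: 0.0272
finger_force: 0.0
```

```bash
python3 - <<'E'
from fit import *
o=readout.get_obs();print(o['clock'],o['position'],o['width'],o['wrist_force'],o['joint_pos'])
c=cam('wrist');im=cams.camera('wrist')[:,:,::-1].copy();cv2.imwrite('pics/w1.png',im);np.savez('wrist10.npz',K=c[0],R=c[1],t=c[2])
B=cv2.resize(im,(800,600),interpolation=cv2.INTER_CUBIC);m=lambda q:tuple(int(x) for x in (proj(c,bed(P,q))[0]+.5)*1.5625)
for x,y,z,hx,hy in[(0,53.5,48,10,6),(0,0,42,7,20)]:
    for a,b in[(1,1),(1,-1),(-1,1),(-1,-1)]: cv2.circle(B,m((x+a*hx,y+b*hy,z)),2,(0,0,255),-1)
for q in[(40,-100,0),(40,100,0),(-40,-100,0),(-40,100,0)]: cv2.circle(B,m(q),2,(255,0,255),-1)
cv2.imwrite('pics/w1b.png',B)
E
```

```text
1.4 [0.54035224 0.04109589 0.1657162 ] 0.02718624085574407 [0.09033015 0.57141456 0.28901505] [-2.95511430e+00  1.98967802e+01  9.81164778e+01 -2.86231661e-04
  6.20728203e+01 -8.67210173e+01]
```

View pics/w1b.png

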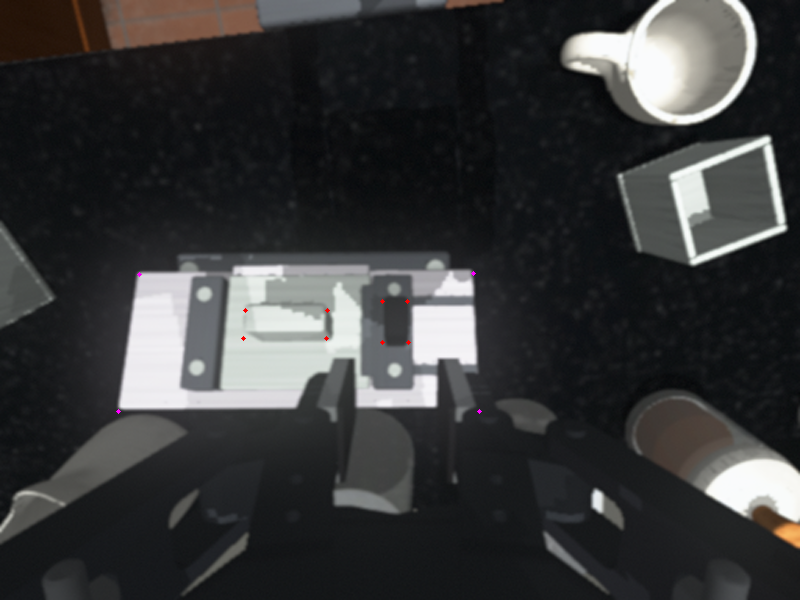

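The overlay matches the tab (about (397,321)) and the handle (about (287,325)) to about 1 mm. The bed corners agree too. Descending onto the tab.

jog_arm(series=[[0,0,20,0,27],[0,0,45,0,27],[0,0,65,0,27],[0,0,78,0,27],[0,0,85,0,27],[0,0,88,0,27],[0,0,88,0,5],[0,0,88,0,5],[0,0,88,0,5],[0,0,88,0,5]])

```text
clock: 2.7
position: [0.5413, 0.041, 0.0787]
orientation: [[-0.994, 0.107, 0.001], [0.107, 0.994, -0.0], [-0.001, 0.0, -1.0]]
wrist_force: [-0.7, -0.7, 2.4]
width: 0.0105
finger_force: 59.6
```

jog_arm(series=[[0,4,0,0,5],[0,10,0,0,5],[0,17,0,0,5],[0,24,0,0,5],[0,31,0,0,5],[0,37,0,0,5],[0,42,0,0,5],[0,45,0,0,5],[0,46,0,0,5],[0,46,0,0,5]])

```text
clock: 3.95
position: [0.5457, 0.0849, 0.0786]
orientation: [[-0.994, 0.106, -0.001], [0.106, 0.994, -0.004], [0.0, -0.004, -1.0]]
wrist_force: [-1.8, -11.4, 5.8]
width: 0.011
finger_force: 60.3
```

jog_arm(series=[[0,1,0,0,5],[0,1.5,0,0,5],[0,2,0,0,5],[0,2,0,0,5],[0,0,0,0,14],[0,-1,0,0,20],[0,-1,0,0,26],[0,-1,0,0,26],[0,-1,-10,0,26],[0,-1,-30,0,26]])

```text
clock: 5.2
position: [0.5452, 0.0859, 0.1084]
orientation: [[-0.994, 0.107, -0.002], [0.107, 0.994, 0.0], [0.002, -0.0, -1.0]]
wrist_force: [-0.1, 0.5, -0.3]
width: 0.026
finger_force: 0.0
```

```bash
python3 - <<'E'
from fit import *
o=readout.get_obs();g=bed(P,(0,0,36));print(o['position'],o['wrist_force'])
print(move(g+[0,0,.06-.0187]),move(bed(P,(0,0,36))-[0,0,.0187]),turn(rz(P[2])[:2,1]))
E
```

```text
[0.54517921 0.08591819 0.108392  ] [-0.08694698  0.5420312  -0.30528211]
[ -3.  -98.8 -22.1] [ -3.1 -98.8  37.9] (np.float64(0.0005475926533953004), np.float64(3.1421402462431884))
```

jog_arm(series=[[0,0,-20,0,26],[0,0,-40,0,30],[0,-15,-50,0,40],[-1,-35,-50,0,50],[-2,-55,-50,0,52],[-3,-75,-50,0,52],[-3,-90,-50,0,52],[-3,-97,-50,0,52],[-3,-99,-50,0,52],[-3,-99,-50,0,52]])

```text
clock: 6.45
position: [0.5382, -0.0127, 0.1583]
orientation: [[-0.994, 0.107, -0.0], [0.107, 0.994, 0.0], [0.0, 0.0, -1.0]]
wrist_force: [-0.4, 0.9, -0.5]
width: 0.0519
finger_force: 0.0
```

```bash
python3 - <<'E'
from fit import *
o=readout.get_obs();print(o['clock'],o['position'],o['width'])
c=cam('wrist');im=cams.camera('wrist')[:,:,::-1].copy();cv2.imwrite('pics/w2.png',im)
B=cv2.resize(im,(800,600),interpolation=cv2.INTER_CUBIC);m=lambda q:tuple(int(x) for x in (proj(c,bed(P,q))[0]+.5)*1.5625)
for x,y,z,hx,hy in[(0,98.5,48,10,6),(0,0,42,7,20),(0,0,12,32,40)]:
    for a,b in[(1,1),(1,-1),(-1,1),(-1,-1)]: cv2.circle(B,m((x+a*hx,y+b*hy,z)),2,(0,0,255),-1)
cv2.imwrite('pics/w2b.png',B);print(move(bed(P,(0,0,36))-[0,0,.0187]))
E
```

```text
6.45 [ 0.53815524 -0.01274312  0.15828029] 0.05187933176028454
[ 0.5 -0.1 87.8]
```

View pics/w2b.png

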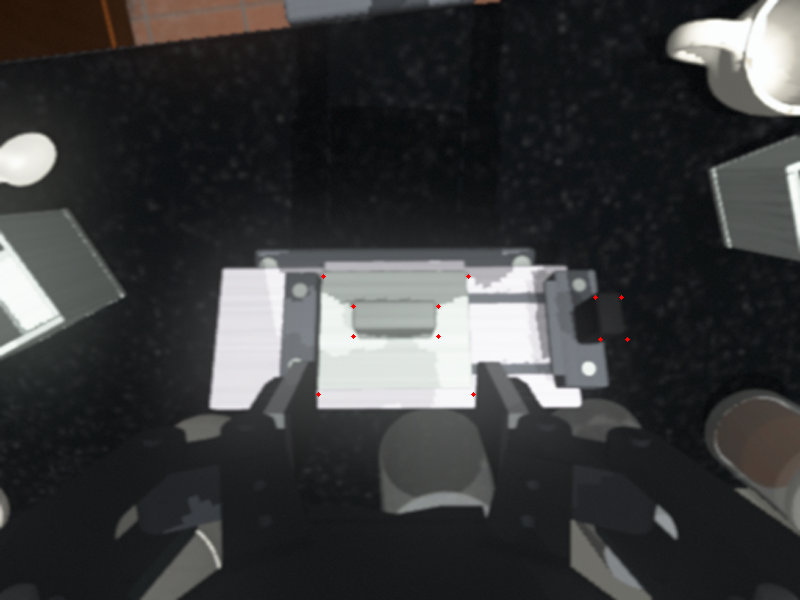

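The jaw is fully open: the tab at (610,318) matches 98.5 mm. The handle at (395,318) is centred between the fingers. Descending and gripping its ends.

jog_arm(series=[[0,0,20,0,48],[0,0,45,0,48],[0,0,65,0,48],[0,0,78,0,48],[0,0,84,0,48],[0,0,86,0,48],[0,0,86,0,48],[0,0,86,0,34],[0,0,86,0,34],[0,0,86,0,34]])

```text
clock: 7.75
position: [0.5385, -0.0131, 0.0731]
orientation: [[-0.994, 0.108, 0.001], [0.108, 0.994, -0.0], [-0.001, -0.0, -1.0]]
wrist_force: [-1.6, -0.2, 6.0]
width: 0.0388
finger_force: 61.1
```

jog_arm(series=[[0,0,-3,0,34],[0,0,-8,0,34],[0,0,-15,0,34],[0,0,-25,0,34],[0,0,-40,0,34],[0,0,-55,0,34],[0,0,-70,0,34],[0,0,-80,0,34],[0,0,-80,0,34],[0,0,-80,0,34]])

```text
clock: 9.0
position: [0.5378, -0.013, 0.1519]
orientation: [[-0.994, 0.108, -0.001], [0.108, 0.994, 0.0], [0.001, 0.0, -1.0]]
wrist_force: [0.1, -0.5, -3.4]
width: 0.0385
finger_force: 60.7
```

```bash
python3 - <<'E'
from fit import *
o=readout.get_obs();print(o['clock'],o['position'],o['width'],o['wrist_force'],o['ft_torque'])
a=cams.camera('side')[150:280,200:370,::-1];b=cams.camera('wrist')[100:320,120:400,::-1]
A=np.zeros((600,800,3),np.uint8);a=cv2.resize(a,(392,300),interpolation=cv2.INTER_CUBIC);b=cv2.resize(b,(400,314));A[:300,:392]=a;A[:314,400:]=b;cv2.imwrite('pics/l1.png',A[:316])
bx=[.5123,-.2422,20.5]
print(turn(rz(20.5)[:2,1]),move([.5123,-.2422,.16]),move([.52,-.12,.2]))
E
```

```text
9.0 [ 0.53777179 -0.01296441  0.15194135] 0.03848926594436706 [ 0.12322497 -0.47395846 -3.40217594] [-0.01672811  0.00726554  0.00613427]
(np.float64(-0.46560097460160454), np.float64(2.6759916789881886)) [   0.5 -230.7   -8.4] [   6.1 -108.3  -48.4]
```

View pics/l1.png

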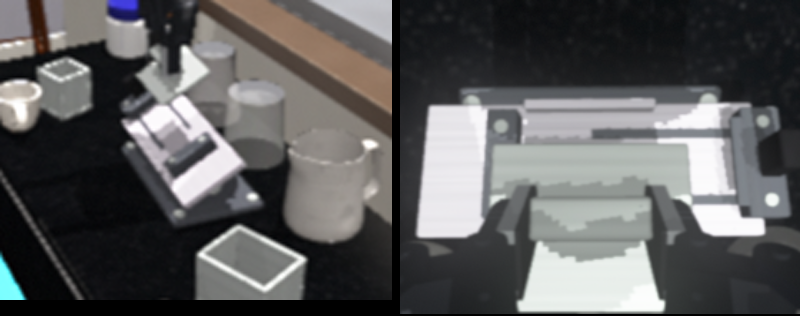

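The lid is up, clear and gripped at its ends, still tilted about 30°. I'll lay it flat on the free counter in front of the vise by rolling it over its low edge. Then I'll regrip it square.

```bash
python3 - <<'E'
from fit import *
s=C('scene');print([back(s,(np.array(u)+.5)*.64-.5,0).round(3) for u in [(232,285),(335,380),(465,505)]])
E
```

```text
[array([0.362, 0.339, 0.   ]), array([0.374, 0.042, 0.   ]), array([ 0.38, -0.23,  0.  ])]
```

jog_arm(series=[[15,0,-5,0,34],[35,0,-5,0,34],[55,0,-5,0,34],[75,0,-5,0,34],[92,0,0,0,34],[100,0,15,0,34],[103,0,40,0,34],[103,0,65,0,34],[103,0,85,0,34],[103,0,95,0,34]])

```text
clock: 10.35
position: [0.4342, -0.0017, 0.0566]
orientation: [[-0.994, 0.108, -0.002], [0.108, 0.994, 0.0], [0.002, 0.0, -1.0]]
wrist_force: [-0.0, 0.0, -2.6]
width: 0.0385
finger_force: 60.7
```

jog_arm(series=[[0,0,10,0,34],[0,0,18,0,34],[0,0,22,0,34],[0,0,24,0,34],[0,0,26,0,34],[0,0,28,0,34],[0,0,29,0,34],[0,0,30,0,34],[0,0,30,0,34],[0,0,30,0,34]])

```text
clock: 11.6
position: [0.436, -0.002, 0.0279]
orientation: [[-0.994, 0.108, 0.001], [0.108, 0.994, -0.0], [-0.001, -0.0, -1.0]]
wrist_force: [-1.2, 0.5, 7.7]
width: 0.0386
finger_force: 62.1
```

jog_arm(series=[[-3,0,1,0,34],[-6.5,0,2,0,34],[-9,0,3,0,34],[-12,0,4,0,34],[-15,0,5,0,34],[-18,0,6,0,34],[-21,0,7,0,34],[-23,0,8.5,0,34],[-24,0,9,0,34],[-24,0,9,0,34]])

```text
clock: 12.85
position: [0.4567, -0.0041, 0.0186]
orientation: [[-0.994, 0.107, -0.005], [0.107, 0.994, 0.001], [0.005, 0.0, -1.0]]
wrist_force: [-5.2, -0.0, 12.0]
width: 0.0386
finger_force: 66.3
```

```bash
python3 - <<'E'
from fit import *
o=readout.get_obs();print(o['clock'],o['position'],o['width'],o['wrist_force'],o['ft_torque'])
a=cams.camera('side')[120:280,150:350,::-1];b=cams.camera('wrist')[:,:,::-1]
cv2.imwrite('pics/w3.png',b)
A=np.zeros((320,800,3),np.uint8);A[:,:400]=cv2.resize(a,(400,320),interpolation=cv2.INTER_CUBIC);A[:300,400:]=cv2.resize(b,(400,300));cv2.imwrite('pics/l2.png',A)
E
```

```text
12.85 [ 0.45674197 -0.00410538  0.01858562] 0.03864443538029724 [-5.17374927 -0.03473968 11.96752024] [0.05493758 1.49564439 0.02286962]
```

View pics/l2.png

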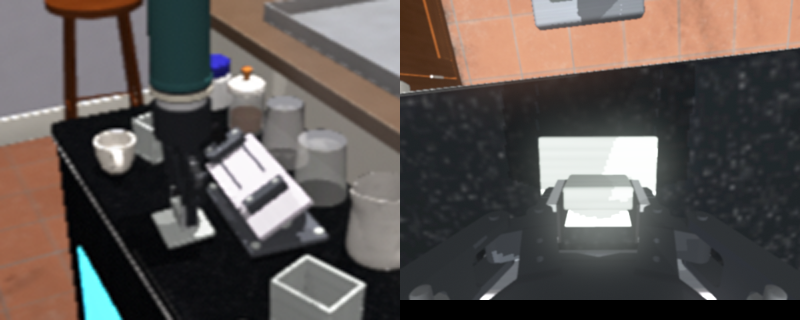

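The lid lies flat on the counter (side crop (182,226)). I'll release, rise and turn a quarter, so the fingers close on the handle's 14 mm sides and square it up.

jog_arm(series=[[1,0,-2,0,34],[1,0,-2,0,45],[1,0,-2,0,52],[1,0,-2,0,52],[1,0,-20,0,52],[1,0,-45,0,52],[1,0,-65,0.17,52],[1,0,-65,0.35,52],[1,0,-65,0.53,52],[1,0,-65,0.71,52]])

```text
clock: 14.2
position: [0.4587, -0.0044, 0.0834]
orientation: [[-0.679, 0.734, 0.0], [0.734, 0.679, -0.0], [-0.0, 0.0, -1.0]]
wrist_force: [-0.2, -0.9, 0.2]
width: 0.0522
finger_force: 0.0
```

```bash
python3 - <<'E'
from fit import *
o=readout.get_obs();print(o['clock'],o['position'],o['joint_pos'],o['wrist_force'])
print(turn(rz(P[2])[:2,0]),move([.4567,-.0041,.06]),move([.4567,-.0041,.0145]))
c=cam('wrist');b=cams.camera('wrist')[:,:,::-1].copy()
for x in(-32,32):
  for y in (-40,40):
    cv2.circle(b,tuple(int(v) for v in proj(c,np.array([.4567,-.0041,.012])+rz(P[2])@[x/1e3,y/1e3,0])[0]),1,(0,0,255),-1)
for x in(-7,7):
  for y in (-20,20):
    cv2.circle(b,tuple(int(v) for v in proj(c,np.array([.4567,-.0041,.042])+rz(P[2])@[x/1e3,y/1e3,0])[0]),1,(255,0,0),-1)
cv2.imwrite('pics/w4.png',cv2.resize(b,(800,600),interpolation=cv2.INTER_CUBIC))
E
```

```text
14.2 [ 0.45874063 -0.00443975  0.08338272] [-9.19238567e+00  2.09309023e+01  1.12892778e+02  2.30806672e-04
  4.61595953e+01 -5.19932558e+01] [-0.23089188 -0.86451991  0.18562054]
(np.float64(0.8552237288431134), np.float64(3.9968163824329066)) [ 1.6 -1.3 23.4] [ 1.7 -1.3 68.9]
```

View pics/w4.png

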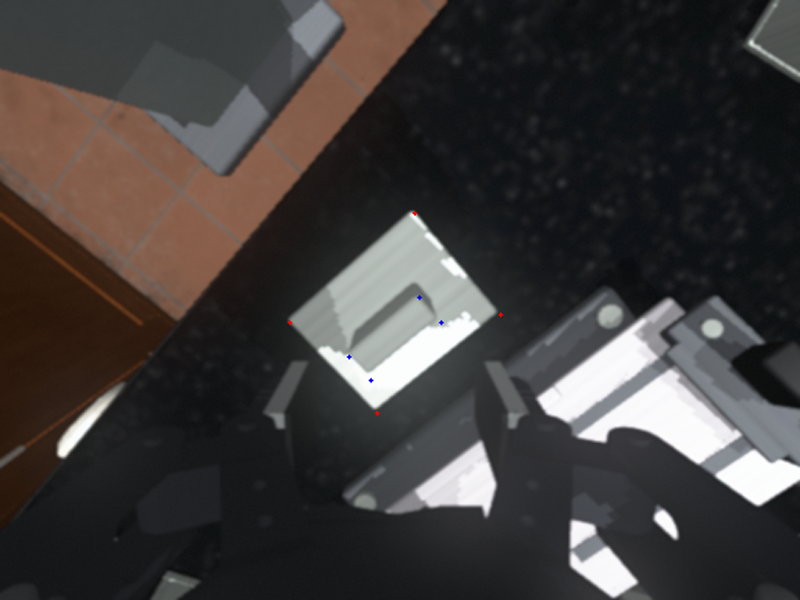

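The lid is flat on the counter with its corners within about 1 mm of prediction. Finishing the turn and gripping across the 14 mm sides.

jog_arm(series=[[1.7,-1.3,0,0.17,40],[1.7,-1.3,0,0.34,40],[1.7,-1.3,0,0.51,40],[1.7,-1.3,0,0.68,40],[1.7,-1.3,0,0.855,40],[1.7,-1.3,5,0.855,40],[1.7,-1.3,20,0.855,40],[1.7,-1.3,40,0.855,40],[1.7,-1.3,55,0.855,40],[1.7,-1.3,62,0.855,40]])

```text
clock: 15.5
position: [0.4559, -0.004, 0.0203]
orientation: [[0.098, 0.995, -0.002], [0.995, -0.098, 0.0], [0.0, -0.002, -1.0]]
wrist_force: [0.0, -0.9, -0.3]
width: 0.0402
finger_force: 0.0
```

```bash
python3 - <<'E'
from fit import *
o=readout.get_obs();print(o['position'],o['wrist_force'],turn(rz(P[2])[:2,0]),move([.4567,-.0041,.0155]))
E
```

```text
[ 0.45587747 -0.00398211  0.02031555] [ 0.00219766 -0.87474567 -0.31127251] (np.float64(0.010458801401917692), np.float64(3.1520514549917107)) [-0.   0.8  4.8]
```

jog_arm(series=[[0,0.8,3,0.01,40],[0,0.8,4,0.01,30],[0,0.8,4,0.01,20],[0,0.8,4,0.01,8],[0,0.8,4,0.01,8],[0,0.8,4,0.01,8],[0,0.8,4,0.01,8],[0,0.8,2,0.01,8],[0,0.8,-5,0.01,8],[0,0.8,-20,0.01,8]])

```text
clock: 16.75
position: [0.4566, -0.004, 0.0413]
orientation: [[0.112, 0.994, -0.002], [0.994, -0.112, 0.0], [0.0, -0.002, -1.0]]
wrist_force: [0.7, -0.1, -3.2]
width: 0.0128
finger_force: 58.5
```

```bash
python3 - <<'E'
from fit import *
o=readout.get_obs();print(o['clock'],o['position'],o['width'],o['finger_force'],o['wrist_force'],turn(rz(20.5)[:2,0]),move([.5123,-.2422,.14]),o['joint_pos'])
E
```

```text
16.75 [ 0.45661241 -0.00402537  0.04129642] 0.012849674127683142 58.50700378417969 [ 0.68445276 -0.12646148 -3.24162224] (np.float64(-0.4697088450770816), np.float64(2.6718838085127117)) [-230.5   81.8  -98.9] [-9.18285087e+00  2.52798800e+01  1.14959850e+02 -1.19084516e-03
  3.98572415e+01 -2.76963663e+00]
```

jog_arm(series=[[0,0,-20,0,8],[0,0,-50,0,8],[0,0,-80,0,8],[-10,5,-99,-0.05,8],[-30,12,-99,-0.13,8],[-55,20,-99,-0.21,8],[-85,30,-99,-0.3,8],[-115,41,-99,-0.38,8],[-145,52,-99,-0.47,8],[-170,61,-99,-0.47,8]])

```text
clock: 18.0
position: [0.4988, -0.181, 0.1404]
orientation: [[-0.351, 0.936, -0.0], [0.936, 0.351, 0.0], [0.0, -0.0, -1.0]]
wrist_force: [-0.1, 0.4, -4.0]
width: 0.013
finger_force: 58.6
```

```bash
python3 - <<'E'
from fit import *
o=readout.get_obs();print(o['clock'],o['position'],o['width'],turn(rz(20.5)[:2,0]),move([.5123,-.2422,.14]))
E
```

```text
18.0 [ 0.49879669 -0.18098192  0.14039568] 0.012996843451500753 (np.float64(0.0007734739881152326), np.float64(3.1423661275779082)) [-62.1  -8.8   0.4]
```

```bash
python3 - <<'E'
from fit import *
i=cams.camera_info('wrist');M=np.array(i['mount']);w0=C('wrist')
a=-6.14;R=np.array([[-.9943,.107,0],[.107,.9943,0],[0,0,-1.]])
Rc=R@M[:3,:3];pc=np.array([0.53815524,-0.01274312,0.15828029])+R@M[:3,3];c=(w0[0],Rc.T,-Rc.T@pc)
print('vise check',proj(c,bed(P,(0,98.5,48)))*1.5625)
p=[.5123,-.2422,20.5]
for q,u in [((32,40,60),(63,320)),((-32,40,0),(68,210)),((32,40,0),(123,295))]:
    uv=(np.array(u)/1.5625-.5);print(q,'pred',proj(c,base(p,q))[0].round(1),'seen',uv.round(1),'err mm',((back(c,uv,q[2]/1e3)-base(p,q))*1e3).round(1))
E
```

```text
vise check [[614.22237923 316.26047904]]
(32, 40, 60) pred [ 44.  207.2] seen [ 39.8 204.3] err mm [-2.9 -2.9  0. ]
(-32, 40, 0) pred [ 45.8 134.7] seen [ 43.  133.9] err mm [-1.  -2.5  0. ]
(32, 40, 0) pred [ 83.  189.9] seen [ 78.2 188.3] err mm [-2.2 -4.6  0. ]
```

jog_arm(series=[[-10,-1,0,0,8],[-25,-4,0,0,8],[-40,-6,0,0,8],[-52,-8,0,0,8],[-60,-8.8,0,0,8],[-62,-8.8,5,0,8],[-62,-8.8,15,0,8],[-62,-8.8,25,0,8],[-62,-8.8,35,0,8],[-62,-8.8,40,0,8]])

```text
clock: 19.25
position: [0.5119, -0.2405, 0.0992]
orientation: [[-0.351, 0.937, -0.001], [0.937, 0.351, 0.001], [0.001, -0.001, -1.0]]
wrist_force: [1.7, 0.2, -3.8]
width: 0.0128
finger_force: 58.6
```

jog_arm(series=[[-1,-1.5,3,0,8],[-1,-1.5,6,0,8],[-1,-1.5,9,0,8],[-1,-1.5,12,0,8],[-1,-1.5,14,0,8],[-1,-1.5,15,0,8],[-1,-1.5,15,0,8],[-1,-1.5,15,0,8],[-1,-1.5,15,0,8],[-1,-1.5,15,0,8]])

```text
clock: 20.5
position: [0.5114, -0.2425, 0.0853]
orientation: [[-0.35, 0.937, -0.0], [0.937, 0.35, -0.0], [-0.0, -0.0, -1.0]]
wrist_force: [0.1, 0.3, -3.4]
width: 0.0125
finger_force: 58.6
```

```bash
python3 - <<'E'
from fit import *
o=readout.get_obs();print(o['clock'],o['position'],o['wrist_force'])
def crop(im,x0,y0,w,h,W,H):
    sx=W/w;a=cv2.resize(im[y0:y0+h,x0:x0+w,::-1],(W,H),interpolation=cv2.INTER_CUBIC)
    for v in range(x0-x0%-10,x0+w,10):
        X=int((v-x0+.5)*sx);cv2.line(a,(X,0),(X,5),(0,0,255),1);cv2.putText(a,str(v),(X-10,15),0,.33,(0,0,255),1)
    for v in range(y0-y0%-10,y0+h,10):
        Y=int((v-y0+.5)*sx);cv2.line(a,(0,Y),(5,Y),(0,0,255),1);cv2.putText(a,str(v),(7,Y+4),0,.33,(0,0,255),1)
    return a
A=np.zeros((600,800,3),np.uint8)
s=cams.camera('scene');d=cams.camera('side');w=cams.camera('wrist')
for n,i in(('s1',s),('d1',d),('w5',w)):cv2.imwrite(f'pics/{n}.png',i[:,:,::-1])
u,v=proj(cam('scene'),[.512,-.242,.055])[0].astype(int);A[:350,:400]=crop(s,u-40,v-35,80,70,400,350)
u,v=proj(cam('side'),[.512,-.242,.055])[0].astype(int);A[:350,400:]=crop(d,u-40,v-35,80,70,400,350)
c=cam('wrist');A[352:600,:]=crop(w,150,140,200,62,800,248)
cv2.imwrite('pics/m2.png',A)
E
```

```text
20.5 [ 0.51135636 -0.24249221  0.08534215] [ 0.14606844  0.33482426 -3.42574038]
```

View pics/m2.png

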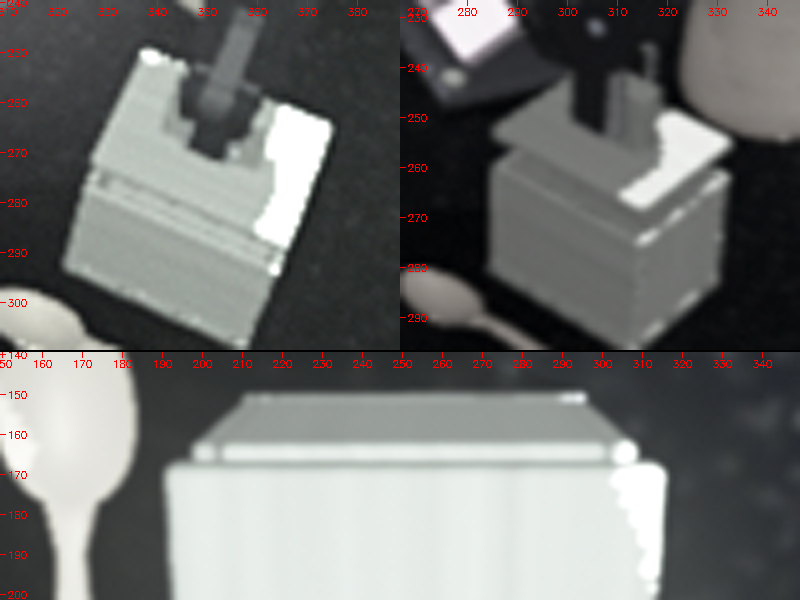

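The last view shows the lid level and square about 8 mm above the larger box. In the wrist crop the plate corners are at (191,168) and (316,168), with the rim centred below at about u = 253. I'll quantify the offset per camera.

```bash
python3 - <<'E'
from fit import *
o=readout.get_obs();L=o['position'];zb=L[2]-.0163
s,d,w=cam('scene'),cam('side'),cam('wrist')
def ctr(c,pts):
    f=lambda p:np.concatenate([proj(c,np.array([p[0],p[1],zz])+rz(20.5)@[x/1e3,y/1e3,0])[0]-u for x,y,zz,u in pts])
    r=least_squares(f,[.51,-.24],x_scale=.01);return r.x,r.fun.round(1)
zt=zb+.012
R={}
R['s']=(ctr(s,[(32,40,zt,(336.5,249.5)),(32,-40,zt,(374.9,264.5)),(-32,40,zt,(326.9,271.5)),(-32,-40,zt,(365.1,289.0))]),
 ctr(s,[(-32,40,.06,(325.7,276.5)),(-32,-40,.06,(363.6,293.8)),(32,40,.06,(336.7,255.4)),(32,-40,.06,(372.6,270.1))]))
R['d']=(ctr(d,[(-32,40,zt,(285.1,252.5)),(-32,-40,zt,(316.1,267.5)),(32,-40,zt,(332.9,255.1))]),
 ctr(d,[(-32,40,.06,(284.7,259.5)),(-32,-40,.06,(314.2,274.7)),(32,-40,.06,(332,261.5)),(32,40,.06,(303.1,247.7))]))
R['w']=(ctr(w,[(-32,40,zt,(191.25,168.25)),(32,40,zt,(316,168.25))]),ctr(w,[(-32,40,.06,(197.75,162.5)),(32,40,.06,(308.75,162.5)),(-32,40,0,(211.5,151)),(32,40,0,(295.75,151))]))
for k,(a,b) in R.items():
    D=rz(20.5)[:2,:2].T@(b[0]-a[0])*1e3
    print(k,'lid',a[0].round(4),'box',b[0].round(4),'box-lid in box xy mm',D.round(1),a[1],b[1])
print(L)
E
```

```text
s lid [ 0.5094 -0.2416] box [ 0.5122 -0.2416] box-lid in box xy mm [ 2.6 -1. ] [ 0.4 -0.3 -0.3  0.2 -0.8  0.1  0.6 -0.1] [-0.3  0.4  0.6  0.2 -0.7 -0.7  0.4 -0.1]
d lid [ 0.5127 -0.2446] box [ 0.5133 -0.2418] box-lid in box xy mm [1.6 2.3] [ 0.1 -0.3 -0.6  0.8  0.5 -0.7] [-0.  -0.2  0.2  0.9  0.1  0.  -0.4 -0.9]
w lid [ 0.51   -0.2421] box [ 0.5101 -0.2427] box-lid in box xy mm [-0.1 -0.6] [-0.9  0.1  0.9  0. ] [ 0.   0.4  0.4  0.3  0.4 -0.4 -0.9 -0.5]
[ 0.51134668 -0.24252206  0.08530185]
```

jog_arm(series=[[0,0.6,2,0,8],[0,0.6,4,0,8],[0,0.6,6,0,8],[0,0.6,8,0,8],[0,0.6,9,0,8],[0,0.6,10,0,8],[0,0.6,11,0,8],[0,0.6,12,0,8],[0,0.6,12,0,8],[0,0.6,12,0,8]])

```text
clock: 21.9
position: [0.5119, -0.2423, 0.0733]
orientation: [[-0.35, 0.937, -0.0], [0.937, 0.35, 0.0], [0.0, -0.0, -1.0]]
wrist_force: [0.1, 0.1, -2.2]
width: 0.0128
finger_force: 58.6
```

jog_arm(series=[[0,0,0.5,0,8],[0,0,1,0,8],[0,0,1.5,0,8],[0,0,2,0,8],[0,0,2.5,0,8],[0,0,3,0,8],[0,0,3.5,0,8],[0,0,4,0,8],[0,0,4,0,8],[0,0,4,0,8]])

```text
clock: 23.15
position: [0.5119, -0.2423, 0.0717]
orientation: [[-0.351, 0.937, 0.001], [0.937, 0.351, -0.001], [-0.001, 0.0, -1.0]]
wrist_force: [-6.4, 3.1, 21.1]
width: 0.0129
finger_force: 62.3
```

jog_arm(series=[[0,0,-2.5,0,8],[0,0,-2.5,0,8],[0,0.6,-2.5,0,8],[0,0.6,-1.5,0,8],[0,0.6,-1,0,8],[-0.6,0.6,-1,0,8],[-0.6,0.6,-0.5,0,8],[-0.6,0.6,0,0,8],[-0.6,0.6,0,0,8],[-0.6,0.6,0,0,8]])

```text
clock: 24.4
position: [0.5121, -0.2424, 0.0717]
orientation: [[-0.351, 0.937, -0.001], [0.937, 0.351, 0.0], [0.0, -0.001, -1.0]]
wrist_force: [-9.2, 4.4, 27.2]
width: 0.0127
finger_force: 63.2
```

```bash
python3 - <<'E'
from fit import *
o=readout.get_obs();print(o['position'],o['wrist_force'],o['ft_torque'],np.array(o['orientation']).round(4))
# side/scene: subpixel profile of lid plate vs rim across the near long wall (box x=-32 face), image gradient along vertical line
for n in('side','scene'):
    c=cam(n);im=cv2.cvtColor(cams.camera(n),cv2.COLOR_RGB2GRAY).astype(np.float32)
    for y in(-30,-15,0,15,30):
        b=np.array([.512,-.242,0])+rz(20.5)@[-.032,y/1e3,0]
        Z=np.arange(.04,.085,.002);uv=proj(c,np.array([b+[0,0,z] for z in Z])).astype(np.float32)
        print(n,y,cv2.remap(im,uv[:,0][None],uv[:,1][None],cv2.INTER_LINEAR)[0].astype(int).tolist())
E
```

```text
[ 0.51211026 -0.24242     0.07169685] [-9.15474838  4.42927923 27.1865556 ] [ 0.63680107  1.44351586 -0.05521755] [[-3.505e-01  9.365e-01 -7.000e-04]
 [ 9.365e-01  3.505e-01  0.000e+00]
 [ 3.000e-04 -6.000e-04 -1.000e+00]]
side -30 [101, 103, 105, 106, 107, 107, 105, 104, 104, 107, 111, 115, 120, 150, 178, 187, 150, 126, 117, 118, 119, 117, 118]
side -15 [101, 103, 104, 105, 106, 105, 105, 105, 105, 106, 109, 110, 109, 111, 116, 119, 120, 118, 117, 117, 117, 117, 117]
side 0 [101, 103, 105, 105, 105, 105, 105, 104, 104, 105, 106, 106, 105, 109, 114, 118, 118, 118, 118, 118, 117, 117, 116]
side 15 [101, 102, 104, 104, 105, 105, 105, 104, 104, 105, 108, 109, 108, 109, 114, 118, 118, 118, 117, 117, 116, 116, 116]
side 30 [102, 103, 103, 104, 105, 105, 104, 104, 103, 104, 106, 107, 108, 111, 114, 116, 117, 105, 79, 50, 23, 14, 13]
scene -30 [158, 161, 164, 166, 166, 164, 162, 161, 163, 170, 183, 190, 205, 239, 255, 255, 255, 255, 255, 254, 254, 254, 254]
scene -15 [160, 163, 164, 165, 166, 164, 161, 161, 163, 166, 167, 165, 171, 179, 189, 195, 194, 193, 191, 191, 193, 194, 193]
scene 0 [159, 161, 163, 165, 165, 163, 161, 160, 161, 163, 166, 169, 175, 183, 193, 196, 194, 193, 191, 190, 190, 192, 192]
scene 15 [158, 161, 163, 164, 164, 162, 161, 160, 166, 173, 179, 179, 174, 182, 194, 193, 192, 192, 191, 190, 191, 193, 191]
scene 30 [157, 160, 161, 162, 162, 162, 161, 162, 167, 173, 179, 176, 170, 179, 187, 189, 191, 192, 191, 190, 191, 192, 191]
```

The image profile shows the plate's edge step at z ≈ 0.066–0.068 along the whole wall, with no dark gap. The lid is flat and home. Unloading, opening and retreating.

jog_arm(series=[[0,0,-1,0,8],[0,0,-2,0,8],[0,0,-2,0,8],[0,0,-2,0,13],[0,0,-2,0,20],[0,0,-2,0,30],[0,0,-2,0,36],[0,0,-2,0,36],[0,0,-5,0,36],[0,0,-10,0,36]])

```text
clock: 25.75
position: [0.5126, -0.2426, 0.0794]
orientation: [[-0.35, 0.937, -0.0], [0.937, 0.35, 0.0], [0.0, -0.0, -1.0]]
wrist_force: [0.1, -0.7, -0.0]
width: 0.036
finger_force: 0.0
```

jog_arm(series=[[0,0,-10,0,36],[0,0,-25,0,36],[0,0,-45,0,36],[0,0,-65,0,36],[0,0,-85,0.1,36],[0,0,-95,0.25,36],[0,0,-100,0.4,30],[0,0,-100,0.47,27],[0,0,-100,0.47,27],[0,0,-100,0.47,27]])

```text
clock: 27.0
position: [0.5127, -0.2427, 0.1798]
orientation: [[0.11, 0.994, 0.0], [0.994, -0.11, -0.0], [-0.0, 0.0, -1.0]]
wrist_force: [0.3, -0.1, 0.2]
width: 0.0269
finger_force: 0.0
```

```bash
python3 - <<'E'
from fit import *
o=readout.get_obs();print(o['clock'],o['position'],o['wrist_force'],o['width'])
for n in('side','scene'):
    c=cam(n);I=cams.camera(n);cv2.imwrite(f'pics/{n}_f.png',I[:,:,::-1]);im=cv2.cvtColor(I,cv2.COLOR_RGB2GRAY).astype(np.float32)
    for y in(-30,0,30):
        b=np.array([.512,-.242,0])+rz(20.5)@[-.032,y/1e3,0]
        Z=np.arange(.04,.085,.002);uv=proj(c,np.array([b+[0,0,z] for z in Z])).astype(np.float32)
        print(n,y,cv2.remap(im,uv[:,0][None],uv[:,1][None],cv2.INTER_LINEAR)[0].astype(int).tolist())
print(turn(rz(P[2])[:2,1]),move([.5452,.0859,.16]))
E
```

```text
27.0 [ 0.51272176 -0.24269044  0.17980888] [ 0.32053153 -0.10959708  0.23720322] 0.02691610391212904
side -30 [106, 107, 109, 110, 111, 111, 110, 109, 109, 112, 115, 120, 126, 160, 202, 233, 231, 184, 144, 123, 122, 121, 122]
side 0 [106, 107, 108, 109, 110, 110, 110, 109, 109, 109, 111, 111, 112, 115, 120, 123, 125, 129, 142, 155, 164, 164, 164]
side 30 [106, 107, 108, 109, 110, 109, 109, 108, 108, 109, 111, 112, 113, 114, 119, 123, 122, 110, 84, 53, 25, 15, 13]
scene -30 [163, 166, 167, 168, 170, 168, 164, 165, 168, 180, 194, 200, 211, 240, 255, 255, 255, 255, 255, 255, 255, 255, 255]
scene 0 [163, 166, 168, 169, 168, 167, 166, 166, 171, 178, 184, 187, 183, 185, 195, 199, 198, 196, 195, 195, 195, 195, 198]
scene 30 [162, 162, 163, 165, 166, 166, 164, 164, 170, 179, 187, 183, 175, 183, 192, 196, 197, 197, 196, 195, 194, 194, 194]
(np.float64(-1.5736983860270806), np.float64(1.5678942675627126)) [330.1  -4.1  19.4]
```

jog_arm(series=[[15,0,0,-0.16,27],[45,0,0,-0.33,27],[80,0,0,-0.5,27],[120,-1,0,-0.67,27],[160,-2,0,-0.84,27],[200,-3,0,-1.01,27],[240,-4,0,-1.18,27],[280,-4,0,-1.35,27],[310,-4,0,-1.5,27],[330,-4,10,-1.574,27]])

```text
clock: 28.35
position: [0.5463, 0.0873, 0.1698]
orientation: [[-0.995, 0.103, 0.002], [0.103, 0.995, 0.0], [-0.002, 0.0, -1.0]]
wrist_force: [0.8, -0.5, -0.9]
width: 0.0268
finger_force: 0.0
```

```bash
python3 - <<'E'
from fit import *
o=readout.get_obs();print(o['clock'],o['position'],turn(rz(P[2])[:2,1]),move([.5455,.0852,.0786]))
E
```

```text
28.35 [0.54627842 0.08730886 0.16980553] (np.float64(0.004619920362604333), np.float64(3.1462125739523974)) [ 0.7 -2.2 91.2]
```

jog_arm(series=[[0,-1,10,0,27],[0,-1,35,0,27],[0,-1,60,0,27],[0,-1,78,0,27],[0,-1,87,0,27],[0,-1,90,0,27],[0,-1,90,0,5],[0,-1,90,0,5],[0,-1,90,0,5],[0,-1,90,0,5]])

```text
clock: 29.6
position: [0.5457, 0.0845, 0.0797]
orientation: [[-0.994, 0.108, 0.001], [0.108, 0.994, -0.0], [-0.001, -0.0, -1.0]]
wrist_force: [-0.4, -2.8, 0.3]
width: 0.0105
finger_force: 59.6
```

jog_arm(series=[[0,-4,0,0,5],[0,-10,0,0,5],[0,-17,0,0,5],[0,-24,0,0,5],[0,-31,0,0,5],[0,-37,0,0,5],[0,-42,0,0,5],[0,-45,0,0,5],[0,-46,0,0,5],[0,-46,0,0,5]])

```text
clock: 30.85
position: [0.5412, 0.0399, 0.0796]
orientation: [[-0.994, 0.11, 0.001], [0.11, 0.994, 0.002], [-0.001, 0.002, -1.0]]
wrist_force: [1.0, 9.7, 4.8]
width: 0.0109
finger_force: 60.4
```

jog_arm(series=[[0,-1,0,0,5],[0,-2,0,0,5],[0,-2,0,0,5],[0,-2,0,0,5],[0,-1,0,0,12],[0,0,0,0,18],[0,0,0,0,25],[0,0,0,0,25],[0,0,-10,0,25],[0,0,-30,0,25]])

```text
clock: 32.1
position: [0.5398, 0.0388, 0.1094]
orientation: [[-0.994, 0.109, -0.002], [0.109, 0.994, -0.0], [0.002, -0.0, -1.0]]
wrist_force: [0.0, -0.3, -0.1]
width: 0.0252
finger_force: 0.0
```

jog_arm(series=[[0,0,-20,0,25],[0,0,-45,0,25],[0,0,-70,0,25],[0,0,-90,0,25],[0,0,-100,0,25],[0,0,-100,0,25],[0,0,-100,0,25],[0,0,-100,0,25],[0,0,-100,0,25],[0,0,-100,0,25]])

```text
clock: 33.35
position: [0.5403, 0.039, 0.2089]
orientation: [[-0.994, 0.109, -0.001], [0.109, 0.994, 0.0], [0.001, -0.0, -1.0]]
wrist_force: [-0.4, 0.0, -0.1]
width: 0.0251
finger_force: 0.0
```

```bash
python3 - <<'E'
from fit import *
o=readout.get_obs();print(o['clock'],o['position'],o['wrist_force'])
c=cam('wrist');im=cams.camera('wrist');g=cv2.cvtColor(im,cv2.COLOR_RGB2GRAY).astype(np.float32)
# dark tab top: extent along bed y on line x=0, z=48
Y=np.arange(30,115,3.);uv=proj(c,np.array([bed(P,(0,y,48)) for y in Y])).astype(np.float32)
print(list(zip(Y.astype(int).tolist(),cv2.remap(g,uv[:,0][None],uv[:,1][None],cv2.INTER_LINEAR)[0].astype(int).tolist())))
a=cv2.cvtColor(cams.camera('scene'),cv2.COLOR_RGB2GRAY).astype(int);b=cv2.imread('pics/scene0.png',0).astype(int)
D=abs(a-b)
for nm,(u0,u1,v0,v1) in dict(cup=(178,210,172,205),small=(197,230,155,190),spoon=(303,370,294,333)).items(): print(nm,D[v0:v1,u0:u1].max(),D[v0:v1,u0:u1].mean().round(2))
E
```

```text
33.35 [0.54033549 0.03901533 0.20894785] [-0.40992514  0.01406352 -0.14029178]
[(30, 237), (33, 227), (36, 155), (39, 119), (42, 106), (45, 106), (48, 63), (51, 60), (54, 61), (57, 60), (60, 140), (63, 237), (66, 238), (69, 238), (72, 238), (75, 238), (78, 238), (81, 239), (84, 239), (87, 239), (90, 236), (93, 75), (96, 44), (99, 45), (102, 46), (105, 40), (108, 37), (111, 36), (114, 36)]
cup 33 14.0
small 32 16.57
spoon 64 6.07
```

```bash
python3 - <<'E'
from fit import *
a=cv2.cvtColor(cams.camera('scene'),cv2.COLOR_RGB2GRAY);b=cv2.imread('pics/scene0.png',0)
for nm,(u0,u1,v0,v1) in dict(cup=(178,210,172,205),small=(197,230,155,190),spoon=(303,370,294,333),box=(322,368,280,306)).items():
    r=cv2.matchTemplate(a[v0-8:v1+8,u0-8:u1+8],b[v0:v1,u0:u1],cv2.TM_CCOEFF_NORMED);print(nm,np.unravel_index(r.argmax(),r.shape),r.max().round(3))
env.hand_in()
E
```

```text
cup (np.int64(8), np.int64(8)) 0.994
small (np.int64(8), np.int64(8)) 0.993
spoon (np.int64(8), np.int64(8)) 0.995
box (np.int64(8), np.int64(8)) 0.915
the job is handed in; nothing more can be done
```

The job is handed in at about 33 s on the robot's clock: the lid sits flat and fully home on the larger box, the empty vise's jaw is shut again, and the cup and spoon have not moved.

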